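# Load the chopper and lock its bayonet lid

### The arm

A 7-joint arm with a two-finger parallel gripper is mounted at the origin on a cart in front of the work surface, level with it; the furniture and walls round the work are solid. World frame = base frame: x ahead of the robot, y to its left, z up, the work surface at z = 0. Lengths are in m, angles in rad, forces in N, time in s.
With the tool pointing down it reaches from about 0.35 to 0.9 m from the base axis. Payload 8.1 kg.
Tool frame: the origin (TCP) lies at the very end of the fingers, on their centre line; the grasp point (between the pads) lies 19 mm behind it (arm.tcp_to_grasp is the distance from the TCP to the grasp point, in m); z points along the fingers, y is the line along which they close (so a half turn about z gives the same grasp; the last joint's range is limited). The gripper opens to 92 mm and grips with 3 to 60 N. Pads are 19 mm wide; open, the fingers measure 130 mm over their backs; the gripper's body (75 mm by 190 mm) begins 47 mm behind the grasp point.
Start: joints at [1.091, 0.434, 0.025, 1.573, -0.012, 1.134, -0.075], TCP at [0.23, -0.581, 0.227] pointing down, gripper open.
Joint ranges: [-2.62, 2.62], [-0.44, 2.09], [-1.27, 1.32], [0.08, 2.57], [-1.32, 4.46], [0.12, 2], [-2.74, 2.74]. Speed limits (rad/s): [2.22, 2.22, 3.01, 3.01, 3.14, 3.14, 3.14].

### API

Orientations are given as a rotation vector (axis times angle).
In Python, from cell import arm gives the robot as it stands.
- The arm moves only by the tool send_path, called after "Emit:" by a JSON object that holds its "api" and its "payload". Schema: {"type":"object","properties":{"steps":{"type":"array","items":{"type":"object","properties":{"pos":{"type":"array","items":{"type":"number"},"minItems":3,"maxItems":3},"rz":{"type":"number"},"aperture":{"type":"number"}},"additionalProperties":false,"required":["aperture"]},"minItems":1,"maxItems":10},"squeeze":{"type":"number"},"only":{"type":"string"},"quiet":{"type":"boolean"},"lines":{"type":"string"}},"required":["steps"],"additionalProperties":false}. steps is a list of rows, 1 to 10 of them, each an object with the fields pos (a list: dx, dy, dz in fractions of the full range, 1 being 250 mm), rz (a turn about the tool's z in normalised numbers (1 is pi rad)), aperture (the opening from 0.0 (shut) to 1.0 (fully open)); a field left out counts as zero (the opening has to be given); each row shifts and turns the commanded pose from where the row before left it, along the tool's axes as they then stand; what a row does not reach is not made up. A row lasts 1/10 s, in which the tool goes at most 0.05 m and 0.15 rad, less where a joint would pass 70% of its speed; a pose out of reach is approached as far as the arm can. The fingers move at their own pace and stop on an object; squeeze is the grip in N (left out, the last holds). Time passes only in rows, so rows that do not move let the fingers close. The tool returns the time, the measured TCP pose, the force, the opening and the grip force at its end. only (a regular expression) keeps the lines of the reply that match it, lines (a string "A,B") keeps lines A to B, and quiet returns only ok. A shift or turn number past 1, either way, is cut back to 1. Input that does not fit is refused with a message, and nothing moves.
- arm.observe(): the state, without advancing time (a new reading comes with each control period).
- arm.get_image(name): name is "scene" or "top"; returns a dict with "image" (400x640x3 uint8, blue, green, red), "fx", "fy", "cx", "cy" (pixels), "distortion" ([k1, k2, p1, p2, k3] as OpenCV has them; the pictures are not rectified), "cam_to_world" (4x4, takes a point from camera to world coordinates). Camera axes: x right, y down, z forward; pixel columns grow to the right and rows downward; lengths in m; the calibration is good to about 2 mm. A picture is of the moment at which its call begins. There is no depth.
- arm.sign_off(): hands the job in; it is judged then, once.
The state is a dict: "clock": time; "joints": joint angles; "dq": joint speeds; "joint_efforts": joint torques, N m; "position": TCP position; "ee_rot": TCP orientation; "force": force on the tool from outside, world axes, zero at the start; "ft_torque": the same for the moment, N m; "width": opening from 0.0 (shut) to 1.0 (fully open); "gripper_force": force on a finger pad.
Only numpy, scipy, OpenCV 4.12 (cv2) and the standard library are available. Lean on these libraries where they do the work, as an engineer would, in place of code of your own. Each camera call takes 0.05 s, during which the arm holds its last target. There are 200 camera calls.

### The job

Put the lemon into the round chopper bowl, then take the lid with the straight bar grip from the leaning drainer and close the bowl with it: line up its two lugs with the bowl's two slots, press it down against the springy seal and twist it clockwise, about a quarter turn, until it stops and stays locked down. Leave the round-knobbed lid in the drainer and everything else standing where it is.

Things in the scene. Friction and masses are not known exactly. Their poses are not given: they have to be found in the camera images.
- bowl: Chopper bowl, steel, white rim, grey foot, fixed, upright; outside diameter 112, inside 86, rim 82 high, inner floor 6 high. Origin: underside centre. Its inward rim (radius 43 to 52, 76 to 82 high) has two slots; below is a groove (62 to 76 high). Locked, the lid's bar lies along the bowl's x and the lid's origin is about 84 above this one. It locks clockwise only, at a firm stop.
- bowl_inside (a point): Point on the bowl's axis, 36 above its underside: the middle of the space for the lemon.
- slot_a (a point): Middle of one slot at rim height (82), 47.5 from the bowl's axis, 80 degrees counter-clockwise (from above) of the bowl's x axis; about 21 wide at its inner edge. A grey rib on the bowl's outside stands under it. From the slots the lid turns 80 degrees clockwise to the stop.
- slot_b (a point): Middle of the other, equal slot, straight across the bowl's axis.
- seal (a joint): Black sprung rubber seal ring (radius 53 to 57) round the mouth, standing 4 above the rim: 0 = up, -0.004 m = flat with the rim; 3.5 N starts it, 6 N flattens it. A lid let into the slots rests on it unlocked, origin 86 above the bowl's; pressed down 2 to 4 mm it can turn. Let go when locked, the seal pushes the lugs up under the rim and friction holds the lid.
- rack: Steel lid drainer, fixed, 246 wide (y), about 115 deep, back about 85 high; its slatted bed leans back 26 degrees, facing its -x (the robot's side), with a 22 high lip along the lower front edge. Two stalls, 122 apart along its y, hold one lid each. Origin: centre of its foot at the worktop.
- lid: Chopper lid, white plastic, 0.12 kg: disc of diameter 114, 6 thick; on top a straight grey bar grip 60 long (its x), 12 thick (y), top 39.5 above the disc's underside. Below: plug of radius 41, 14 deep; two lugs on the x axis, 15 wide, out to radius 50, 8 to 14 below the disc. Origin: centre of the disc's underside; z up through grip. Starts in the drainer, leaning 26 degrees, bar up the slope.
- spare_lid: Lid of another vessel, to be left in its drainer stall: same white disc and plug, but a round grey knob (diameter 38, as high as the bar) and no lugs. Origin and axes as for the lid.
- lemon: A lemon, 71 long (its x), 53 wide (y), 51 high, lying on the worktop in front of the drainer. Origin: centre of its underside.
- spice_jar: Spice jar with a red cap, diameter 44, 105 high, standing in front of the bowl. Bystander. Origin: centre of its underside.
- tin: Small food tin, diameter 57, 72 high, standing between bowl and drainer. Bystander. Origin: centre of its underside.
- milk: Milk carton, 71 x 72, 228 high, standing farther back between bowl and drainer. Bystander. Origin: centre of its underside.

How it is judged:
On the way, in this order (a step that is already met when the one before it is completed fails the run):
1. the lemon lies in the bowl, let go (distance between lemon and bowl_inside below 0.058 m and contact force between the fingers and lemon below 0.2 N), for 0.2 s.
2. the lid's lugs are down the slots and the lid is pressed onto the seal (z of lid in the frame of bowl between 0.079 and 0.0845 m and horizontal distance between lid and bowl below 0.006 m and angle between lid's own z axis and vertical below 0.06 rad and angle between the x axis of lid and the x axis of bowl, either way round above 0.5 rad), for 0.05 s.
At the end, for the whole second after the job is handed in: The lemon is inside the bowl; the bar-gripped lid sits level (within 3 degrees) and centred (5 mm) on it, held down by its lugs (origin 80 to 85.2 mm above the bowl's underside), turned to within 10 degrees of its locked direction, and at rest. Bystanders and the other lid stand where they stood (distance between lemon and bowl_inside below 0.058 m and z of lid in the frame of bowl between 0.08 and 0.0852 m and horizontal distance between lid and bowl below 0.005 m and angle between lid's own z axis and vertical below 0.05 rad and angle between the x axis of lid and the x axis of bowl, either way round below 0.18 rad and linear speed of lid below 0.02 m/s and angular speed of lid below 0.1 rad/s); the robot touches nothing.
It fails at once if the round-knobbed lid is taken or shifted more than 25 mm (distance of spare_lid from where it was at the start of the episode above 0.025 m).
It fails at once if the spice jar is shifted more than 25 mm or knocked over (distance of spice_jar from where it was at the start of the episode above 0.025 m or angle between spice_jar's own z axis and vertical above 0.5 rad).
It fails at once if the tin is shifted more than 25 mm or knocked over (distance of tin from where it was at the start of the episode above 0.025 m or angle between tin's own z axis and vertical above 0.5 rad).
It fails at once if the milk carton is shifted more than 25 mm or knocked over (distance of milk from where it was at the start of the episode above 0.025 m or angle between milk's own z axis and vertical above 0.5 rad).
It also fails if it takes over 72 s, if anything falls off the work surface, if the arm or the gripper's body presses on something with over 40 N, if the wrist force passes 120 N, or if a joint passes its speed limit or range.

## Working session

There is one attempt and no reset: what is moved stays moved. The work goes in short steps, Python scripts to look and compute and a tool call to move; the robot and the scene stay as the last step left them, time stands still between calls to the robot, and variables do not carry over. Pictures are saved under pics/ and viewed, at most 10 in all, crops included, and the job is handed in when it is done.

```bash
ls; mkdir -p pics; python3 - <<'E'
from cell import arm
import cv2,numpy as np
np.set_printoptions(precision=4,suppress=True)
for n in("scene","top"):
    d=arm.get_image(n);cv2.imwrite(f"pics/{n}0.png",d["image"])
    print(n,d["fx"],d["fy"],d["cx"],d["cy"],d["distortion"]);print(np.array(d["cam_to_world"]))
print(arm.observe())
E
```

```text
cell.py
pics
scene 388.75697243240404 388.75697243240404 318.8836405372556 194.8652652810667 [-0.0914  0.      0.      0.      0.    ]
[[-0.8626 -0.2179  0.4565  0.1377]
 [-0.5059  0.3786 -0.7751  0.7287]
 [-0.0039 -0.8995 -0.4368  0.471 ]
 [ 0.      0.      0.      1.    ]]
top 468.57505872223817 468.57505872223817 319.16360845951584 204.6068993357315 [0.0054 0.     0.     0.     0.    ]
[[ 0.0176 -0.994   0.1077  0.4789]
 [-0.9997 -0.0196 -0.017   0.0174]
 [ 0.019  -0.1073 -0.994   1.1294]
 [ 0.      0.      0.      1.    ]]
{'clock': 0.1, 'joints': array([ 1.0914,  0.4351,  0.025 ,  1.574 , -0.0116,  1.134 , -0.0751]), 'dq': array([ 0.0012, -0.0028,  0.0006, -0.0032,  0.    ,  0.0028, -0.0009]), 'joint_efforts': array([  0.0029, -66.9123,   0.9878, -31.5148,  -0.0605,   0.0374,
         0.0001]), 'position': array([ 0.2297, -0.5808,  0.226 ]), 'ee_rot': array([-3.0847, -0.5881,  0.0007]), 'force': array([-0.1698, -0.5796,  0.6944]), 'ft_torque': array([ 0.0347,  0.0308, -0.0356]), 'gripper_force': 0.0, 'width': 1.0004626815974524}
```

View pics/scene0.png

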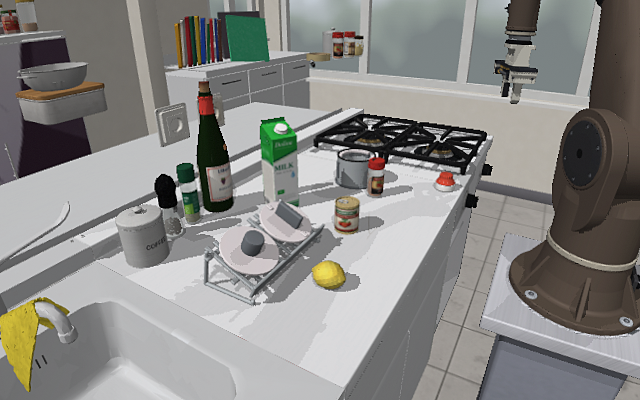

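View pics/top0.png

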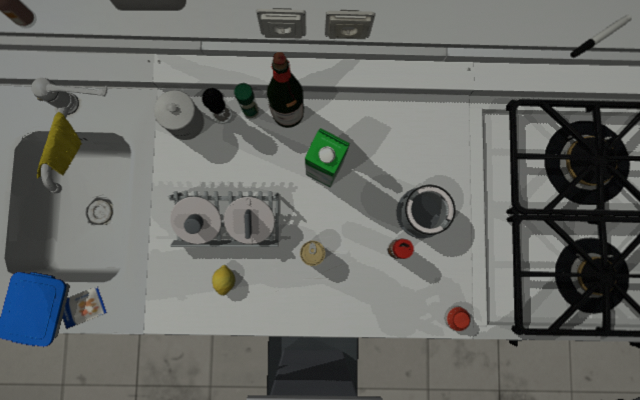

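Top view: the bar lid is at about (248,220), spare lid (195,220), lemon (223,280), bowl (428,210), jar (402,248), tin (312,252) and milk (326,157). I'll enlarge the bowl and the lid with the lemon.

```bash
cat > h.py <<'E'
import numpy as np,cv2,sys
from cell import arm
from scipy.spatial.transform import Rotation as R
np.set_printoptions(precision=4,suppress=True)
def cam(d):
    K=np.array([[d["fx"],0,d["cx"]],[0,d["fy"],d["cy"]],[0,0,1]]);return K,np.array(d["distortion"],float),np.array(d["cam_to_world"])
def pt(d,uv,z):
    K,D,T=cam(d);p=cv2.undistortPoints(np.array([[uv]],float),K,D)[0,0]
    r=T[:3,:3]@[p[0],p[1],1];return T[:3,3]+r*(z-T[2,3])/r[2]
def proj(d,P):
    K,D,T=cam(d);Ti=np.linalg.inv(T)
    return cv2.projectPoints(np.atleast_2d(np.array(P,float)),cv2.Rodrigues(Ti[:3,:3])[0],Ti[:3,3],K,D)[0][:,0]
E
python3 - <<'E'
import cv2,numpy as np
t=cv2.imread("pics/top0.png")
b=cv2.resize(t[172:252,385:465],(480,480),interpolation=cv2.INTER_CUBIC) # x6
r=cv2.resize(t[180:300,212:292],(320,480),interpolation=cv2.INTER_CUBIC) # x4
def grid(a,s,u0,v0):
    for u in range(0,a.shape[1],10*s): cv2.putText(a,str(u0+u//s),(u,8),0,.3,(0,0,255));cv2.line(a,(u,0),(u,4),(0,0,255))
    for v in range(0,a.shape[0],10*s): cv2.putText(a,str(v0+v//s),(0,v+8),0,.3,(0,0,255));cv2.line(a,(0,v),(4,v),(0,0,255))
b=cv2.convertScaleAbs(b,alpha=1.3,beta=20)
grid(b,6,385,172);grid(r,4,212,180)
cv2.imwrite("pics/c1.png",np.hstack([b,r]))
E
```

```text
(no output)
```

View pics/c1.png

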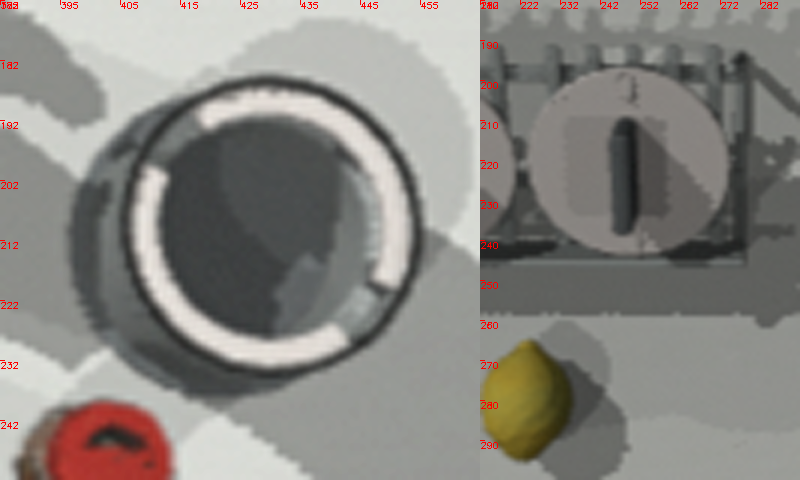

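The crop shows the bowl slots at about (413.7,196.7) and (445.8,223.7), the seal centred near (430,209.5), the bar from (247.5,209) to (247.5,238), and the lemon at (223.5,280). Now for some numbers.

```bash
python3 - <<'E'
from h import *
d=arm.get_image("top");s=arm.get_image("scene")
im=d["image"].astype(int)
# bowl white ring
mx,mn=im.max(2),im.min(2)
from scipy.optimize import least_squares
roi=np.zeros(mx.shape,bool);roi[180:240,402:460]=1
c0=pt(d,(430.3,209.5),.086);print("bowl by seal",c0)
v,u=np.nonzero(roi&(mn>150))
P=np.array([pt(d,(a,b),.082)[:2] for a,b in zip(u,v)])
rr=np.hypot(*(P-c0[:2]).T);P=P[(rr<.055)&(rr>.038)]
# min-spread of radius
f=least_squares(lambda c:np.hypot(*(P-c).T)-np.hypot(*(P-c).T).mean(),c0[:2]);c=f.x
rr=np.hypot(*(P-c).T);print("bowl c",c,"r",rr.min(),rr.mean(),rr.max())
a=np.degrees(np.arctan2(*(P-c).T[::-1]));h=np.histogram(a,72,(-180,180));print(h[0])
for q in((413.7,196.7),(445.8,223.7)):
    p=pt(d,q,.082)[:2]-c;print("slot",p,np.hypot(*p),np.degrees(np.arctan2(p[1],p[0])))
# lemon
for n,e,r in(("top",d,(255,305,205,245)),("scene",s,(255,295,305,355))):
    i=e["image"].astype(int);m=(i[...,2]-i[...,0]>50)&(i[...,1]-i[...,0]>35)
    k=np.zeros_like(m);k[r[0]:r[1],r[2]:r[3]]=1;v,u=np.nonzero(m&k)
    Q=np.array([pt(e,(a,b),.0255)[:2] for a,b in zip(u,v)]);w,V=np.linalg.eigh(np.cov(Q.T))
    print(n,len(u),u.mean(),v.mean(),Q.mean(0),4*np.sqrt(w),V[:,1],np.degrees(np.arctan2(V[1,1],V[0,1])))
    
for n,q,z in(("tin",(312,252),.072),("jar",(402,248),.105),("milk",(326,154),.228)):print(n,pt(d,q,z))
i=s["image"];x=cv2.resize(i[195:265,215:315],(800,560),interpolation=cv2.INTER_CUBIC)
for k in range(0,100,10):cv2.putText(x,str(215+k),(k*8,10),0,.35,(0,0,255));cv2.line(x,(k*8,0),(k*8,4),(0,0,255))
for k in range(0,70,10):cv2.putText(x,str(195+k),(0,k*8+10),0,.35,(0,0,255))
cv2.imwrite("pics/c2.png",x)
E
```

```text
bowl by seal [ 0.5858 -0.2503  0.086 ]
bowl c [ 0.5862 -0.2496] r 0.04482163065001043 0.04680767714772209 0.04801654406274534
[0 0 0 0 0 0 0 0 0 0 0 0 0 1 0 0 0 0 0 0 0 0 0 0 0 1 0 0 0 0 0 0 0 1 0 0 0
 0 0 1 0 0 0 0 0 0 0 0 0 0 1 0 1 1 0 0 0 0 1 1 3 1 1 0 1 0 0 1 0 0 0 0]
slot [0.0283 0.0357] 0.04560579033663834 51.58253500769228
slot [-0.0314 -0.0365] 0.04814220099254736 -130.76130338997172
top 373 220.94369973190348 279.83646112600536 [0.4185 0.2233] [0.0398 0.0645] [-0.9995  0.032 ] 178.16875796042882
scene 712 328.2907303370786 274.47893258426967 [0.4179 0.2199] [0.0598 0.0846] [-0.6264  0.7795] 128.7817906104413
tin [0.4861 0.0136 0.072 ]
jar [ 0.4981 -0.1827  0.105 ]
milk [ 0.6765 -0.0096  0.228 ]
```

View pics/c2.png

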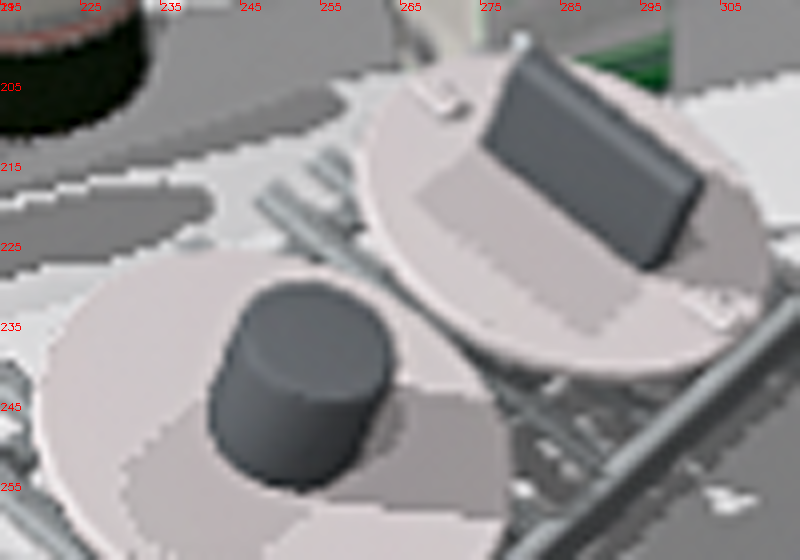

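The scene crop shows the bar's near face with corners (279.8,199.8), (275.1,212.3), (295.8,228.1) and (300.8,218.7). Next I fit the lid pose and refine the bowl.

```bash
cat > fit.py <<'E'
from h import *
from scipy.optimize import least_squares
d=arm.get_image("top");s=arm.get_image("scene")
g=d["image"].min(2).astype(float)
def samp(P,img=g):
    uv=proj(d,P).astype(np.float32);return cv2.remap(img.astype(np.float32),uv[None,:,0],uv[None,:,1],cv2.INTER_LINEAR)[0]
th=np.radians(np.arange(0,360,2))
def ring(c,r,z):return np.c_[c[0]+r*np.cos(th),c[1]+r*np.sin(th),np.full(len(th),z)]
best=None
for dx in np.arange(-.008,.0081,.0005):
  for dy in np.arange(-.008,.0081,.0005):
    c=(.586+dx,-.250+dy)
    sc=np.mean(samp(ring(c,.0475,.082)))-np.mean(samp(ring(c,.055,.086)))
    if best is None or sc>best[0]:best=(sc,c)
c=best[1];print("bowl",best)
v=samp(ring(c,.0475,.082));print((v[::2]).astype(int))
# slot angles: dark arcs
dk=np.clip(np.median(v)-v,0,None);dk[dk<25]=0
for lo,hi in((20,85),(200,265)):
    m=(np.degrees(th)>lo)&(np.degrees(th)<hi);print("slot",np.sum(dk[m]*np.degrees(th)[m])/dk[m].sum())
# lid
L=np.array([[.03,.006,.0395],[.03,.006,.006],[-.03,.006,.006],[-.03,.006,.0395]])
S=np.array([[522,42],[484,142],[650,268],[692,193]])/8+[215,195]-.44
def pose(p):return R.from_euler("ZYX",[p[3],-p[4],0])*R.from_euler("Z",p[5]),p[:3]
def rim(p,z):
    r,t=pose(p);return r.apply(np.c_[.057*np.cos(th),.057*np.sin(th),0*th+z])+t
def res(p):
    r,t=pose(p);e=(proj(s,r.apply(L)+t)-S).ravel()
    q=proj(d,np.r_[rim(p,.006),rim(p,0)]);e2=[q[:,0].min()-223.9,q[:,0].max()-273.9,q[:,1].min()-196.1,q[:,1].max()-243.4]
    b=proj(d,r.apply([[-.03,0,.0395],[.03,0,.0395]])+t)
    q2=proj(s,rim(p,.006));e3=[q2[:,0].min()-(215+358/8-.4),q2[:,1].min()-(195+52/8-.4)]
    return np.r_[e,e2,[b[0,0]-247.4,b[1,0]-247.6],e3,(p[4]-np.radians(26))*100,p[5]*20]
f=least_squares(res,[.55,.16,.05,0,.45,0]);print("lid",f.x,np.degrees(f.x[3:]));print(res(f.x))
r,t=pose(f.x);print("bar top centre",r.apply([0,0,.0395])+t,"bar bottom",r.apply([0,0,.006])+t)
E
python3 fit.py
```

```text
bowl (np.float32(99.90337), (np.float64(0.586), np.float64(-0.249)))
[147 146 147 148 146 149 148 148 113  73  73  73  75  69  58  61 126 143
 147 144 141 150 150 149 149 148 146 148 149 149 150 149 147 146 148 148
 149 149 149 148 149 149 148 147 147 148 148 147 147 148 147 148 147 144
 110  88  92 101  96  91  56  74 142 147 146 144 144 146 146 146 145 145
 146 147 146 148 148 145 149 149 146 146 146 146 146 145 148 148 147 145]
slot 47.98684559299684
slot 232.11576316643712
lid [ 0.5559  0.1562  0.0674  0.0044  0.452  -0.0287] [ 0.2499 25.8997 -1.643 ]
[-0.6731  0.5419 -0.9444 -0.6179 -0.1133  1.4584  0.311  -0.2553 -0.0115
  0.944   0.0264  0.6369 -0.0383 -0.3116  0.6257 -1.1577 -0.1751 -0.5735]
bar top centre [0.5386 0.1561 0.1029] bar bottom [0.5533 0.1562 0.0728]
```

The manual's scale: shifts go in shares of 250 mm and turns go in shares of pi rad. Converting my numbers, 0.04 m / 0.25 = 0.16, -0.03 m / 0.25 = -0.12, 0.126 rad / 3.1416 = 0.0401.

```bash
cat > st.py <<'E'
from h import *
o=arm.observe();r=R.from_rotvec(o["ee_rot"]);m=r.as_matrix()
print("t%.2f"%o["clock"],"pos",o["position"],"yaw_y %.1f"%np.degrees(np.arctan2(m[1,1],m[0,1])),"tilt %.4f"%np.arccos(-m[2,2]),"q",o["joints"],"w%.3f gf%.1f"%(o["width"],o["gripper_force"]),"F",o["force"],"M",o["ft_torque"])
if len(sys.argv)>3: # target world xyz [yaw deg] -> tool-axis delta
    print("delta tool",m.T@(np.array(sys.argv[1:4],float)-o["position"]))
E
```

Emit:
{"api": "send_path", "payload": {"steps": [{"rz":0.0401, "aperture":1}, {"rz":0.0401, "aperture":1}, {"rz":0.0401, "aperture":1}, {"pos":[0.16, -0.12, 0], "aperture":1}, {"pos":[0.16, -0.12, 0], "aperture":1}, {"pos":[0.16, -0.12, 0], "aperture":1}, {"pos":[0.16, -0.12, 0], "aperture":1}, {"pos":[0.16, -0.12, 0], "aperture":1}]}}

```text
clock: 1.1
position: [0.4315, -0.4301, 0.2269]
ee_rot: [3.141, -0.002, 0.0]
force: [0.2, -0.7, -0.1]
width: 1.0
gripper_force: 0.0
```

```bash
python3 st.py .43 .22 .15
```

```text
t1.10 pos [ 0.4315 -0.4301  0.2269] yaw_y -90.1 tilt 0.0004 q [ 0.6653  0.4081  0.0436  1.6154 -0.0192  1.1182 -0.8586] w1.000 gf0.0 F [ 0.24   -0.6606 -0.1314] M [-0.0567 -0.0657 -0.0029]
delta tool [-0.0025 -0.6501  0.0767]
```

Scaled: -0.05 m / 0.25 = -0.2.

Emit:
{"api": "send_path", "payload": {"steps": [{"pos":[0, -0.2, 0], "aperture":1}, {"pos":[0, -0.2, 0], "aperture":1}, {"pos":[0, -0.2, 0], "aperture":1}, {"pos":[0, -0.2, 0], "aperture":1}, {"pos":[0, -0.2, 0], "aperture":1}, {"pos":[0, -0.2, 0], "aperture":1}, {"pos":[0, -0.2, 0], "aperture":1}, {"pos":[0, -0.2, 0], "aperture":1}, {"pos":[0, -0.2, 0], "aperture":1}, {"pos":[0, -0.2, 0], "aperture":1}]}}

```text
clock: 2.1
position: [0.4304, 0.0704, 0.2271]
ee_rot: [3.141, -0.002, 0.001]
force: [1.8, -0.6, 0.5]
width: 0.999
gripper_force: 0.0
```

Emit:
{"api": "send_path", "payload": {"steps": [{"pos":[0, -0.2, 0.08], "aperture":1}, {"pos":[0, -0.2, 0.08], "aperture":1}, {"pos":[-0.016, -0.2, 0.08], "aperture":1}, {"aperture":1}, {"aperture":1}]}}

```text
clock: 2.6
position: [0.4266, 0.2086, 0.1706]
ee_rot: [3.141, 0.003, -0.002]
force: [0.2, -1.4, 0.2]
width: 1.001
gripper_force: 0.0
```

```bash
python3 st.py .4183 .2205 .021
```

```text
t2.60 pos [0.4266 0.2086 0.1706] yaw_y -89.9 tilt 0.0014 q [-0.2684  0.2838 -0.3649  1.9763  0.1269  0.9045 -2.2677] w1.001 gf0.0 F [ 0.1707 -1.3882  0.2456] M [-0.0047  0.0016 -0.0518]
delta tool [-0.0081 -0.012   0.1496]
```

Scaled: 0.04 m / 0.25 = 0.16, 0.03 m / 0.25 = 0.12.

Emit:
{"api": "send_path", "payload": {"steps": [{"pos":[-0.032, -0.048, 0.12], "aperture":1}, {"pos":[0, 0, 0.16], "aperture":1}, {"pos":[0, 0, 0.16], "aperture":1}, {"pos":[0, 0, 0.12], "aperture":1}, {"pos":[0, 0, 0.036], "aperture":1}, {"aperture":0.5}, {"aperture":0.5}, {"aperture":0.5}, {"aperture":0.5}, {"aperture":0.5}], "squeeze": 12}}

```text
clock: 3.6
position: [0.4198, 0.2199, 0.0229]
ee_rot: [-3.141, 0.002, -0.002]
force: [0.6, -0.7, -0.2]
width: 0.615
gripper_force: 0.2
```

Emit:
{"api": "send_path", "payload": {"steps": [{"aperture":0.5}, {"aperture":0.4}, {"aperture":0.4}, {"aperture":0.4}]}}

```text
clock: 4.0
position: [0.4196, 0.2196, 0.0226]
ee_rot: [3.141, -0.002, 0.001]
force: [0.6, -2.0, 7.6]
width: 0.556
gripper_force: 12.0
```

```bash
python3 st.py .4183 .2205 .021
```

```text
t4.00 pos [0.4196 0.2196 0.0226] yaw_y -90.1 tilt 0.0008 q [-0.3699  0.5046 -0.2948  2.1232  0.274   0.5485 -2.4373] w0.556 gf12.0 F [ 0.6386 -1.9851  7.6411] M [-0.4564  0.121   0.0323]
delta tool [-0.0013 -0.0009  0.0016]
```

Scaled: -0.045 m / 0.25 = -0.18, 0.04 m / 0.25 = 0.16.

Emit:
{"api": "send_path", "payload": {"steps": [{"pos":[0, 0, -0.12], "aperture":0.4}, {"pos":[0, 0, -0.18], "aperture":0.4}, {"pos":[0, 0, -0.18], "aperture":0.4}, {"pos":[0, 0, -0.18], "aperture":0.4}, {"pos":[0, 0.16, 0], "aperture":0.4}, {"pos":[0, 0.18, 0], "aperture":0.4}, {"pos":[0, 0.18, 0], "aperture":0.4}, {"pos":[0, 0.18, 0], "aperture":0.4}, {"pos":[0, 0.18, 0], "aperture":0.4}, {"pos":[0, 0.18, 0], "aperture":0.4}]}}

```text
clock: 5.0
position: [0.4184, -0.047, 0.1873]
ee_rot: [3.142, -0.001, 0.001]
force: [1.2, 0.4, -1.2]
width: 0.551
gripper_force: 12.0
```

Emit:
{"api": "send_path", "payload": {"steps": [{"pos":[0.1, 0.16, 0], "aperture":0.4}, {"pos":[0.1, 0.16, 0], "aperture":0.4}, {"pos":[0.1, 0.16, 0], "aperture":0.4}, {"pos":[0.1, 0.16, 0], "aperture":0.4}, {"pos":[0.1, 0.12, 0], "aperture":0.4}, {"pos":[0.1, 0.04, 0], "aperture":0.4}, {"pos":[0.06, 0, 0], "aperture":0.4}, {"aperture":0.4}, {"aperture":0.4}]}}

```text
clock: 5.9
position: [0.5831, -0.245, 0.1865]
ee_rot: [-3.141, 0.001, 0.002]
force: [-0.4, -0.1, -1.2]
width: 0.554
gripper_force: 12.0
```

```bash
python3 st.py .586 -.2495 .095
```

```text
t5.90 pos [ 0.5831 -0.245   0.1865] yaw_y -90.0 tilt 0.0013 q [ 0.3809  0.485  -0.0998  1.5954  0.0529  1.0651 -1.3046] w0.554 gf12.0 F [-0.4281 -0.0884 -1.1703] M [0.016  0.0317 0.0074]
delta tool [0.003  0.0046 0.0915]
```

Scaled: 0.03 m / 0.25 = 0.12, 0.025 m / 0.25 = 0.1.

Emit:
{"api": "send_path", "payload": {"steps": [{"pos":[0.012, 0.0184, 0.12], "aperture":0.4}, {"pos":[0, 0, 0.12], "aperture":0.4}, {"pos":[0, 0, 0.1], "aperture":0.4}, {"pos":[0, 0, 0.024], "aperture":0.4}, {"aperture":0.4}, {"aperture":0.75}, {"aperture":0.75}, {"aperture":0.75}, {"aperture":0.75}, {"aperture":0.75}]}}

```text
clock: 6.9
position: [0.5869, -0.2502, 0.0965]
ee_rot: [3.141, -0.002, 0.001]
force: [-0.6, 0.2, -0.0]
width: 0.749
gripper_force: 0.0
```

Emit:
{"api": "send_path", "payload": {"steps": [{"pos":[0, 0, -0.16], "aperture":0.75}, {"pos":[0, 0, -0.2], "aperture":0.75}, {"pos":[0, -0.2, 0], "aperture":0.75}, {"pos":[-0.12, -0.2, 0], "aperture":0.75}, {"pos":[-0.12, -0.2, 0], "aperture":0.75}, {"pos":[0, -0.2, 0], "aperture":0.75}, {"pos":[0, -0.2, 0], "aperture":0.5}, {"pos":[0, -0.2, 0], "aperture":0.5}, {"pos":[0.04, -0.2, 0], "aperture":0.5}, {"pos":[0.04, -0.12, 0], "aperture":0.5}]}}

```text
clock: 7.9
position: [0.555, 0.1195, 0.1866]
ee_rot: [-3.14, -0.004, -0.001]
force: [0.1, -0.6, 0.6]
width: 0.507
gripper_force: 0.0
```

```bash
python3 st.py .54 .156 .15
python3 - <<'E'
from h import *
d=arm.get_image("top");s=arm.get_image("scene")
a=cv2.resize(d["image"][170:260,385:475],(400,400),interpolation=cv2.INTER_CUBIC)
b=cv2.resize(d["image"][180:270,190:280],(400,400),interpolation=cv2.INTER_CUBIC)
cv2.imwrite("pics/c3.png",np.hstack([a,b]))
E
```

```text
t7.90 pos [0.555  0.1195 0.1866] yaw_y -89.8 tilt 0.0018 q [-0.147   0.3919 -0.2141  1.7544  0.0946  1.0043 -1.964 ] w0.507 gf0.0 F [ 0.0758 -0.6085  0.6495] M [ 0.0161  0.0767 -0.0197]
delta tool [-0.0149 -0.0364  0.0367]
```

View pics/c3.png

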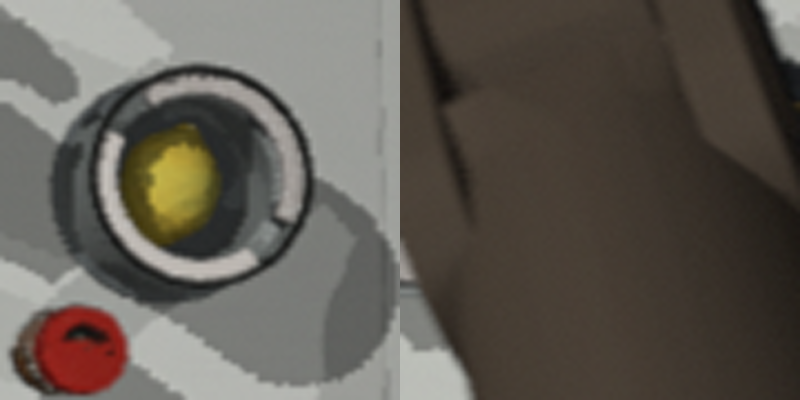

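Top crop: the lemon lies in the bowl (yellow blob inside the rim, about (424,211)), and the jar is unmoved. Next I grip the bar.

Scaled: -0.0364 m / 0.25 = -0.1456, 0.03 m / 0.25 = 0.12.

Emit:
{"api": "send_path", "payload": {"steps": [{"pos":[-0.014, -0.1456, 0], "aperture":0.5}, {"aperture":0.5}, {"pos":[0, 0, 0.12], "aperture":0.5}, {"pos":[0, 0, 0.12], "aperture":0.5}, {"pos":[0, 0, 0.1], "aperture":0.5}, {"pos":[0, 0, 0.04], "aperture":0.5}, {"pos":[0, 0, 0.036], "aperture":0.5}, {"aperture":0.5}], "squeeze": 15}}

```text
clock: 8.8
position: [0.5519, 0.1507, 0.0817]
ee_rot: [3.141, -0.003, -0.001]
force: [-0.5, -0.3, -0.3]
width: 0.499
gripper_force: 0.0
```

```bash
python3 st.py .5515 .156 .082
```

```text
t8.80 pos [0.5519 0.1507 0.0817] yaw_y -90.1 tilt 0.0008 q [-0.2143  0.5207 -0.203   1.8481  0.1422  0.7875 -2.0642] w0.499 gf0.0 F [-0.4583 -0.3355 -0.3452] M [ 0.0859  0.0335 -0.0077]
delta tool [-0.0004 -0.0053 -0.0003]
```

Scaled: -0.005 m / 0.25 = -0.02.

Emit:
{"api": "send_path", "payload": {"steps": [{"pos":[0, -0.02, 0], "aperture":0.5}, {"aperture":0}, {"aperture":0}, {"aperture":0}, {"aperture":0}, {"aperture":0}, {"aperture":0}, {"aperture":0}], "squeeze": 15}}

```text
clock: 9.6
position: [0.552, 0.1562, 0.0822]
ee_rot: [-3.142, 0.002, -0.0]
force: [-1.3, 0.4, 3.9]
width: 0.129
gripper_force: 15.0
```

```bash
python3 st.py .5515 .156 .082
```

```text
t9.60 pos [0.552  0.1562 0.0822] yaw_y -90.1 tilt 0.0001 q [-0.2231  0.5217 -0.2034  1.8445  0.1423  0.7893 -2.0726] w0.129 gf15.0 F [-1.2936  0.395   3.8788] M [0.1632 0.323  0.0565]
delta tool [-0.0005  0.0002  0.0002]
```

Emit:
{"api": "send_path", "payload": {"steps": [{"pos":[0, 0, -0.04], "aperture":0}, {"pos":[0, 0, -0.08], "aperture":0}, {"pos":[0, 0, -0.12], "aperture":0}, {"pos":[0, 0, -0.12], "aperture":0}, {"pos":[0, 0, -0.12], "aperture":0}, {"aperture":0}]}}

```text
clock: 10.2
position: [0.5543, 0.157, 0.2068]
ee_rot: [-3.139, 0.002, -0.011]
force: [0.9, -0.3, -0.9]
width: 0.133
gripper_force: 15.0
```

```bash
python3 st.py
```

```text
t10.20 pos [0.5543 0.157  0.2068] yaw_y -90.1 tilt 0.0073 q [-0.2055  0.3827 -0.2219  1.7139  0.0957  1.0481 -2.0314] w0.133 gf15.0 F [ 0.9047 -0.2529 -0.9219] M [ 0.0884 -0.0094 -0.0158]
```

Scaled: 0.045 m / 0.25 = 0.18, -0.04 m / 0.25 = -0.16.

Emit:
{"api": "send_path", "payload": {"steps": [{"pos":[-0.16, 0, 0], "aperture":0}, {"pos":[-0.16, 0.08, 0], "aperture":0}, {"pos":[-0.16, 0.16, 0], "aperture":0}, {"pos":[-0.096, 0.18, 0], "aperture":0}, {"pos":[0, 0.18, 0], "aperture":0}, {"pos":[0, 0.18, 0], "aperture":0}, {"pos":[0, 0.14, 0], "aperture":0}, {"pos":[0, 0.048, 0], "aperture":0}, {"aperture":0}, {"aperture":0}]}}

```text
clock: 11.2
position: [0.4126, -0.0795, 0.2019]
ee_rot: [-3.141, 0.002, 0.001]
force: [-0.6, 0.9, -1.0]
width: 0.129
gripper_force: 15.0
```

Emit:
{"api": "send_path", "payload": {"steps": [{"pos":[0, 0, 0.16], "aperture":0}, {"pos":[0, 0, 0.16], "aperture":0}, {"aperture":0}]}}

```text
clock: 11.5
position: [0.4096, -0.0784, 0.1186]
ee_rot: [-3.14, -0.002, 0.013]
force: [-0.7, 0.3, -1.3]
width: 0.126
gripper_force: 15.0
```

```bash
python3 st.py .41 -.085 .06
python3 - <<'E'
from h import *
d=arm.get_image("scene");cv2.imwrite("pics/s4.png",cv2.resize(d["image"][100:300,220:470],(750,600),interpolation=cv2.INTER_CUBIC))
E
```

```text
t11.50 pos [ 0.4096 -0.0784  0.1186] yaw_y -89.9 tilt 0.0081 q [ 0.1416  0.2523 -0.0952  2.1745  0.0346  0.7242 -1.5462] w0.126 gf15.0 F [-0.7181  0.2805 -1.3154] M [0.0105 0.0922 0.0125]
delta tool [0.0008 0.0067 0.0586]
```

View pics/s4.png

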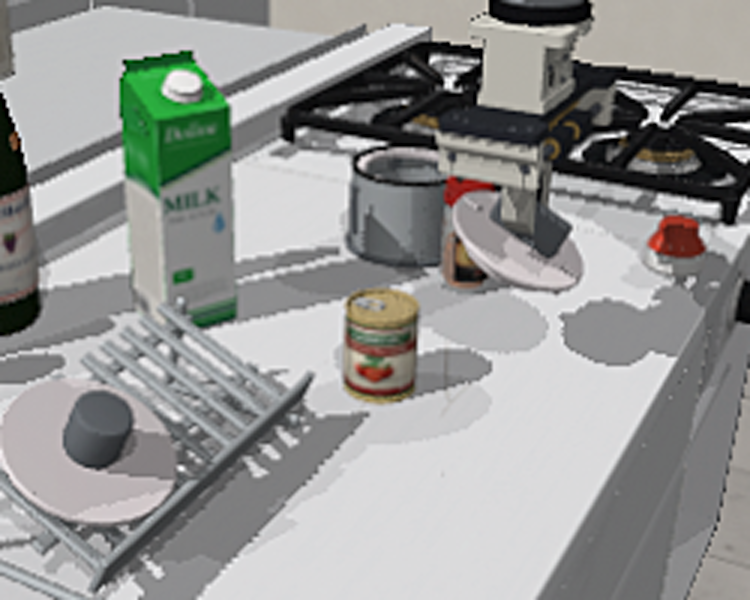

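The scene shows the lid held at its bar, still leaning 26 degrees with its low edge towards the robot. The drainer now holds only the spare. I'll level the lid on the clear worktop and regrasp it.

Scaled: 0.03 m / 0.25 = 0.12, 0.006 m / 0.25 = 0.024.

Emit:
{"api": "send_path", "payload": {"steps": [{"pos":[0, 0.024, 0.12], "aperture":0}, {"pos":[0, 0, 0.12], "aperture":0}, {"pos":[0, 0, 0.024], "aperture":0}, {"pos":[0, 0, 0.024], "aperture":0}, {"pos":[0, 0, 0.024], "aperture":0}, {"pos":[0, 0, 0.024], "aperture":0}, {"pos":[0, 0, 0.02], "aperture":0}, {"pos":[0, 0, 0.016], "aperture":0}, {"aperture":0}], "squeeze": 5}}

```text
clock: 12.45
position: [0.416, -0.086, 0.0305]
ee_rot: [3.141, -0.001, 0.009]
force: [2.1, 0.3, 2.5]
width: 0.133
gripper_force: 5.0
```

```bash
python3 st.py .41 -.085 .027
```

```text
t12.45 pos [ 0.416  -0.086   0.0305] yaw_y -90.0 tilt 0.0054 q [ 0.1384  0.4183 -0.0761  2.2497  0.0679  0.4702 -1.5632] w0.133 gf5.0 F [2.0573 0.3491 2.5236] M [ 0.0601 -0.6746  0.0023]
delta tool [-0.006  -0.001   0.0035]
```

Scaled: 0.003 m / 0.25 = 0.012, 0.002 m / 0.25 = 0.008.

Emit:
{"api": "send_path", "payload": {"steps": [{"pos":[0, 0, 0.012], "aperture":0}, {"pos":[0, 0, 0.008], "aperture":0}, {"aperture":0}], "squeeze": 4}}

```text
clock: 12.75
position: [0.4129, -0.0862, 0.0241]
ee_rot: [3.141, -0.002, 0.0]
force: [2.2, 0.1, 2.5]
width: 0.127
gripper_force: 4.0
```

```bash
python3 st.py
```

```text
t12.75 pos [ 0.4129 -0.0862  0.0241] yaw_y -90.1 tilt 0.0002 q [ 0.1374  0.4303 -0.074   2.2565  0.0702  0.4567 -1.5651] w0.127 gf4.0 F [2.2128 0.0548 2.4599] M [ 0.0568 -0.5102  0.0679]
```

Emit:
{"api": "send_path", "payload": {"steps": [{"aperture":0.45}, {"aperture":0.45}, {"aperture":0.45}, {"aperture":0.45}, {"pos":[0, 0, -0.16], "aperture":0.45}, {"pos":[0, 0, -0.2], "aperture":0.45}, {"pos":[0.2, 0, -0.2], "aperture":0.45}, {"pos":[0.2, 0.2, 0], "aperture":0.45}, {"pos":[0.2, 0.2, 0], "aperture":0.45}, {"pos":[0.08, 0.2, 0], "aperture":0.45}]}}

```text
clock: 13.75
position: [0.5404, -0.2028, 0.1499]
ee_rot: [-3.141, -0.005, -0.004]
force: [0.0, 0.8, -0.6]
width: 0.45
gripper_force: 0.0
```

Emit:
{"api": "send_path", "payload": {"steps": [{"pos":[0, 0.2, 0], "aperture":0.45}, {"pos":[0, 0.2, 0], "aperture":0.45}, {"pos":[0, 0.2, 0], "aperture":0.45}, {"pos":[0, 0.2, 0], "aperture":0.45}, {"aperture":0.45}]}}

```text
clock: 14.25
position: [0.5333, -0.4128, 0.1487]
ee_rot: [3.137, -0.017, -0.004]
force: [0.7, -0.5, -0.5]
width: 0.447
gripper_force: 0.0
```

```bash
python3 - <<'E'
from h import *
d=arm.get_image("top");s=arm.get_image("scene")
print(proj(d,[[.41,-.085,.014]]),proj(s,[[.41,-.085,.014]]))
u,v=proj(d,[[.41,-.085,.014]])[0].astype(int);a=cv2.resize(d["image"][v-45:v+45,u-45:u+45],(400,400),interpolation=cv2.INTER_CUBIC)
print(u,v)
u,v=proj(s,[[.41,-.085,.014]])[0].astype(int);b=cv2.resize(s["image"][v-40:v+40,u-40:u+40],(400,400),interpolation=cv2.INTER_CUBIC)
print(u,v)
cv2.imwrite("pics/c5.png",np.hstack([a,b]));cv2.imwrite("pics/top5.png",d["image"])
E
```

```text
[[353.1706 285.4348]] [[391.3311 212.5916]]
353 285
391 212
```

View pics/c5.png

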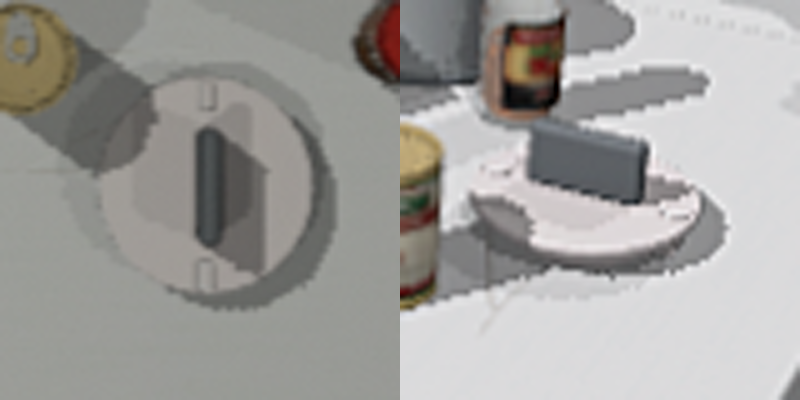

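The lid lies flat on the worktop. In the top view its centre is at about (354.2,281.3) and its bar is vertical in the picture.

```bash
python3 - <<'E'
from h import *
d=arm.get_image("top");s=arm.get_image("scene")
c=pt(d,(354.2,281.3),.018);print("disc",c)
f=lambda x,y:(308+x/4.444-.4,240+y/4.444-.4)
a,b=pt(d,f(208,127),.0535),pt(d,f(208,243),.0535);print("bar",a,b,np.hypot(*(a-b)[:2]),(a+b)/2,np.degrees(np.arctan2(*(a-b)[1::-1])))
L=np.array([[.03,.006,.0395],[.03,.006,.006],[-.03,.006,.006],[-.03,.006,.0395]])
g=lambda x,y:(351+x/5-.4,172+y/5-.4)
print(proj(s,L+[c[0],c[1],.014]));print([g(*q) for q in((530,122),(527,173),(645,202),(645,146))])
# bar z extent check via top camera dark pixels
E
python3 st.py .41 -.085 .15
```

```text
disc [ 0.4199 -0.087   0.018 ]
bar [ 0.4513 -0.0838  0.0535] [ 0.3927 -0.0844  0.0535] 0.05861582024365024 [ 0.422  -0.0841  0.0535] 0.53952695031729
[[376.6911 195.2663]
 [375.8671 207.3494]
 [398.7345 213.075 ]
 [399.9477 200.7507]]
[(456.6, 196.0), (456.0, 206.2), (479.6, 212.0), (479.6, 200.79999999999998)]
t14.45 pos [ 0.5373 -0.4019  0.149 ] yaw_y -90.0 tilt 0.0016 q [ 0.5632  0.5746 -0.      1.5386 -0.0012  1.0296 -1.007 ] w0.449 gf0.0 F [-0.3451  0.6572  0.1383] M [ 0.0646 -0.0141  0.0164]
delta tool [-0.1273 -0.3169 -0.0005]
```

Scaled: -0.05 m / 0.25 = -0.2, -0.02 m / 0.25 = -0.08.

Emit:
{"api": "send_path", "payload": {"steps": [{"pos":[0, -0.2, 0], "aperture":0.45}, {"pos":[0, -0.2, 0], "aperture":0.45}, {"pos":[0, -0.2, 0], "aperture":0.45}, {"pos":[-0.08, -0.2, 0], "aperture":0.45}, {"pos":[-0.12, -0.2, 0], "aperture":0.45}, {"pos":[-0.12, -0.16, 0], "aperture":0.45}, {"pos":[-0.12, -0.1, 0], "aperture":0.45}, {"pos":[-0.028, 0, 0], "aperture":0.45}, {"aperture":0.45}, {"aperture":0.45}]}}

```text
clock: 15.45
position: [0.4272, -0.0991, 0.1499]
ee_rot: [3.141, -0.001, 0.003]
force: [0.7, -0.2, -0.2]
width: 0.45
gripper_force: 0.0
```

```bash
python3 st.py .42 -.0862 .0255
```

```text
t15.45 pos [ 0.4272 -0.0991  0.1499] yaw_y -90.0 tilt 0.0017 q [ 0.1732  0.23   -0.0795  2.1009  0.0253  0.8099 -1.4932] w0.450 gf0.0 F [ 0.6894 -0.169  -0.2145] M [0.0284 0.0019 0.0126]
delta tool [-0.0074 -0.0129  0.1244]
```

Scaled: 0.04 m / 0.25 = 0.16, 0.03 m / 0.25 = 0.12.

Emit:
{"api": "send_path", "payload": {"steps": [{"pos":[-0.0296, -0.0516, 0.12], "aperture":0.45}, {"pos":[0, 0, 0.16], "aperture":0.45}, {"pos":[0, 0, 0.12], "aperture":0.45}, {"pos":[0, 0, 0.08], "aperture":0.45}, {"pos":[0, 0, 0.0176], "aperture":0.45}, {"aperture":0.45}]}}

```text
clock: 16.05
position: [0.4192, -0.0865, 0.0246]
ee_rot: [3.142, -0.003, -0.002]
force: [0.6, -0.4, -1.0]
width: 0.448
gripper_force: 0.0
```

```bash
python3 st.py .42 -.0862 .0255
```

```text
t16.05 pos [ 0.4192 -0.0865  0.0246] yaw_y -90.1 tilt 0.0011 q [ 0.1357  0.4362 -0.0726  2.241   0.0683  0.4674 -1.564 ] w0.448 gf0.0 F [ 0.6388 -0.3842 -1.0108] M [-0.0051  0.0452 -0.022 ]
delta tool [ 0.0008 -0.0003 -0.0009]
```

Emit:
{"api": "send_path", "payload": {"steps": [{"aperture":0}, {"aperture":0}, {"aperture":0}, {"aperture":0}, {"aperture":0}, {"aperture":0}, {"aperture":0}, {"aperture":0}], "squeeze": 30}}

```text
clock: 16.85
position: [0.4192, -0.0862, 0.0256]
ee_rot: [3.141, -0.002, 0.002]
force: [-1.4, 0.8, 7.9]
width: 0.128
gripper_force: 30.0
```

```bash
python3 st.py
```

```text
t16.85 pos [ 0.4192 -0.0862  0.0256] yaw_y -90.1 tilt 0.0010 q [ 0.1352  0.4333 -0.073   2.2423  0.0684  0.467  -1.5643] w0.128 gf30.0 F [-1.3695  0.8067  7.9483] M [-0.0156  0.2309 -0.0417]
```

Scaled: -0.045 m / 0.25 = -0.18, 0.0334 m / 0.25 = 0.1336.

Emit:
{"api": "send_path", "payload": {"steps": [{"pos":[0, 0, -0.08], "aperture":0}, {"pos":[0, 0, -0.18], "aperture":0}, {"pos":[0, 0, -0.18], "aperture":0}, {"pos":[0, 0, -0.18], "aperture":0}, {"pos":[0.1336, 0.1308, 0], "aperture":0}, {"pos":[0.1336, 0.1308, 0], "aperture":0}, {"pos":[0.1336, 0.1308, 0], "aperture":0}, {"pos":[0.1336, 0.1308, 0], "aperture":0}, {"pos":[0.1336, 0.1308, 0], "aperture":0}, {"aperture":0}]}}

```text
clock: 17.85
position: [0.5879, -0.2551, 0.1788]
ee_rot: [3.139, -0.009, 0.001]
force: [-0.5, -0.2, -1.6]
width: 0.129
gripper_force: 30.0
```

Emit:
{"api": "send_path", "payload": {"steps": [{"rz":-0.0462, "aperture":0}, {"rz":-0.0462, "aperture":0}, {"rz":-0.0462, "aperture":0}, {"rz":-0.0462, "aperture":0}, {"rz":-0.0462, "aperture":0}, {"rz":-0.0471, "aperture":0}, {"aperture":0}, {"aperture":0}]}}

```text
clock: 18.65
position: [0.5852, -0.2497, 0.1798]
ee_rot: [-2.85, -1.32, 0.0]
force: [0.0, 0.4, -1.4]
width: 0.133
gripper_force: 30.0
```

```bash
python3 st.py .586 -.2495 .13
```

```text
t18.65 pos [ 0.5852 -0.2497  0.1798] yaw_y -40.3 tilt 0.0006 q [ 0.4638  0.5052 -0.2153  1.5866  0.1184  1.0632 -0.4866] w0.133 gf30.0 F [ 0.0138  0.4473 -1.3956] M [-0.0149  0.0104  0.0665]
delta tool [0.0007 0.0005 0.0498]
```

The manual's scale: shifts go in shares of 250 mm and turns go in shares of pi rad. Converting my numbers, 0.03 m / 0.25 = 0.12, 0.02 m / 0.25 = 0.08.

Emit:
{"api": "send_path", "payload": {"steps": [{"pos":[0.002, 0.002, 0.08], "aperture":0}, {"pos":[0, 0, 0.12], "aperture":0}, {"pos":[0, 0, 0.06], "aperture":0}, {"pos":[0, 0, 0.012], "aperture":0}, {"aperture":0}]}}

```text
clock: 19.15
position: [0.5863, -0.2497, 0.112]
ee_rot: [-2.848, -1.325, 0.001]
force: [0.8, 0.2, -1.1]
width: 0.131
gripper_force: 30.0
```

```bash
python3 st.py .586 -.2495 .13
```

```text
t19.15 pos [ 0.5863 -0.2497  0.112 ] yaw_y -40.1 tilt 0.0006 q [ 0.4574  0.5735 -0.2078  1.6541  0.1403  0.9291 -0.5025] w0.131 gf30.0 F [ 0.814   0.1682 -1.1141] M [-0.0687 -0.0342 -0.0074]
delta tool [-0.0001 -0.0003 -0.018 ]
```

Emit:
{"api": "send_path", "payload": {"steps": [{"pos":[0, 0, 0.012], "aperture":0}, {"pos":[0, 0, 0.008], "aperture":0}, {"pos":[0, 0, 0.008], "aperture":0}, {"aperture":0}]}}

```text
clock: 19.55
position: [0.5863, -0.2499, 0.1052]
ee_rot: [2.848, 1.326, 0.0]
force: [-0.4, -0.3, -1.1]
width: 0.128
gripper_force: 30.0
```

```bash
python3 st.py .586 -.2495 .13
```

```text
t19.55 pos [ 0.5863 -0.2499  0.1052] yaw_y -40.1 tilt 0.0003 q [ 0.4571  0.5808 -0.207   1.6607  0.143   0.9146 -0.5036] w0.128 gf30.0 F [-0.3925 -0.2636 -1.0612] M [-0.0919 -0.0342  0.0406]
delta tool [ 0.0001 -0.0005 -0.0248]
```

Scaled: 0.002 m / 0.25 = 0.008.

Emit:
{"api": "send_path", "payload": {"steps": [{"pos":[0, 0, 0.008], "aperture":0}, {"pos":[0, 0, 0.008], "aperture":0}, {"pos":[0, 0, 0.008], "aperture":0}, {"aperture":0}]}}

```text
clock: 19.95
position: [0.5862, -0.2499, 0.0987]
ee_rot: [-2.848, -1.326, 0.0]
force: [0.4, -1.1, -2.0]
width: 0.126
gripper_force: 30.0
```

```bash
python3 st.py
```

```text
t19.95 pos [ 0.5862 -0.2499  0.0987] yaw_y -40.1 tilt 0.0003 q [ 0.4564  0.5881 -0.206   1.6661  0.1452  0.9027 -0.5054] w0.126 gf30.0 F [ 0.3782 -1.1314 -1.9618] M [-0.2216 -0.0659 -0.0072]
```

Emit:
{"api": "send_path", "payload": {"steps": [{"pos":[0, 0, 0.008], "aperture":0}, {"pos":[0, 0, 0.008], "aperture":0}, {"aperture":0}]}}

```text
clock: 20.25
position: [0.5864, -0.2499, 0.0951]
ee_rot: [2.848, 1.326, 0.0]
force: [-1.3, -0.8, 2.6]
width: 0.129
gripper_force: 30.0
```

```bash
python3 st.py .586 -.2495 .13
```

```text
t20.25 pos [ 0.5864 -0.2499  0.0951] yaw_y -40.1 tilt 0.0004 q [ 0.4559  0.5921 -0.2054  1.6691  0.1465  0.8952 -0.5065] w0.129 gf30.0 F [-1.3132 -0.8107  2.5873] M [-0.0678  0.103  -0.0316]
delta tool [ 0.     -0.0005 -0.0349]
```

Scaled: 0.0012 m / 0.25 = 0.0048.

Emit:
{"api": "send_path", "payload": {"steps": [{"pos":[0, 0, 0.0048], "aperture":0}, {"aperture":0}, {"aperture":0}], "squeeze": 40}}

```text
clock: 20.55
position: [0.5864, -0.2499, 0.094]
ee_rot: [2.848, 1.326, 0.0]
force: [-0.7, -0.2, 4.5]
width: 0.132
gripper_force: 40.0
```

```bash
python3 st.py
```

```text
t20.55 pos [ 0.5864 -0.2499  0.094 ] yaw_y -40.1 tilt 0.0005 q [ 0.4557  0.5933 -0.2052  1.67    0.1469  0.8929 -0.5068] w0.132 gf40.0 F [-0.703  -0.184   4.5377] M [-0.1144  0.1237 -0.0543]
```

Emit:
{"api": "send_path", "payload": {"steps": [{"rz":0.0255, "aperture":0}, {"rz":0.0318, "aperture":0}, {"rz":0.0318, "aperture":0}, {"rz":0.0318, "aperture":0}, {"aperture":0}]}}

```text
clock: 21.05
position: [0.5867, -0.2495, 0.0941]
ee_rot: [3.047, 0.763, 0.001]
force: [-0.4, 0.7, 3.3]
width: 0.13
gripper_force: 40.0
```

```bash
python3 st.py .5863 -.2497 .0939
```

```text
t21.05 pos [ 0.5867 -0.2495  0.0941] yaw_y -61.9 tilt 0.0007 q [ 0.3888  0.5857 -0.1056  1.6763  0.0754  0.8829 -0.8274] w0.130 gf40.0 F [-0.3502  0.698   3.3255] M [ 0.003  -0.0132 -0.2526]
delta tool [-0.0005 -0.      0.0002]
```

Turning freely while pressed. I'll continue to the stop.

Scaled: 0.1 rad / 3.1416 = 0.0318.

Emit:
{"api": "send_path", "payload": {"steps": [{"rz":0.0318, "aperture":0}, {"rz":0.0318, "aperture":0}, {"rz":0.0318, "aperture":0}, {"rz":0.0318, "aperture":0}, {"rz":0.0318, "aperture":0}, {"rz":0.0318, "aperture":0}, {"rz":0.0318, "aperture":0}, {"rz":0.0318, "aperture":0}, {"aperture":0}]}}

```text
clock: 21.95
position: [0.5868, -0.2495, 0.094]
ee_rot: [3.105, -0.48, 0.001]
force: [1.0, 0.7, 4.1]
width: 0.133
gripper_force: 40.0
```

```bash
python3 st.py .5863 -.2497 .0939
```

```text
t21.95 pos [ 0.5868 -0.2495  0.094 ] yaw_y -107.6 tilt 0.0006 q [ 0.2478  0.5819  0.1054  1.6899 -0.0755  0.8732 -1.4931] w0.133 gf40.0 F [0.9509 0.7341 4.0733] M [ 0.1194 -0.0403 -0.237 ]
delta tool [-0.0004  0.0003  0.0001]
```

Emit:
{"api": "send_path", "payload": {"steps": [{"rz":0.0191, "aperture":0}, {"rz":0.0191, "aperture":0}, {"rz":0.0127, "aperture":0}, {"aperture":0}]}}

```text
clock: 22.35
position: [0.5866, -0.2496, 0.094]
ee_rot: [3.057, -0.723, 0.001]
force: [1.0, 0.4, 3.7]
width: 0.129
gripper_force: 40.0
```

```bash
python3 st.py .5863 -.2497 .0939
```

```text
t22.35 pos [ 0.5866 -0.2496  0.094 ] yaw_y -116.6 tilt 0.0005 q [ 0.2202  0.583   0.1473  1.6926 -0.1057  0.8732 -1.6235] w0.129 gf40.0 F [0.9725 0.4059 3.6545] M [ 0.1295 -0.147   0.0275]
delta tool [-0.0002  0.0002  0.0001]
```

Scaled: 0.04 rad / 3.1416 = 0.0127.

Emit:
{"api": "send_path", "payload": {"steps": [{"rz":0.0127, "aperture":0}, {"rz":0.0095, "aperture":0}, {"aperture":0}]}}

```text
clock: 22.65
position: [0.5865, -0.2497, 0.0939]
ee_rot: [3.029, -0.833, 0.001]
force: [1.5, 1.1, 4.2]
width: 0.129
gripper_force: 40.0
```

```bash
python3 st.py
```

```text
t22.65 pos [ 0.5865 -0.2497  0.0939] yaw_y -120.7 tilt 0.0004 q [ 0.2075  0.5838  0.1667  1.694  -0.1196  0.8734 -1.6833] w0.129 gf40.0 F [1.47   1.0958 4.247 ] M [ 0.2134 -0.1402  0.162 ]
```

Emit:
{"api": "send_path", "payload": {"steps": [{"rz":0.0095, "aperture":0}, {"rz":0.0095, "aperture":0}, {"aperture":0}]}}

```text
clock: 22.95
position: [0.5869, -0.2492, 0.0939]
ee_rot: [-3.002, 0.925, -0.001]
force: [3.2, 1.6, 4.4]
width: 0.129
gripper_force: 40.7
```

```bash
python3 st.py .5863 -.2497 .0939
```

```text
t22.95 pos [ 0.5869 -0.2492  0.0939] yaw_y -124.3 tilt 0.0008 q [ 0.1959  0.5846  0.1829  1.6948 -0.1318  0.8735 -1.7348] w0.129 gf40.7 F [3.1828 1.6361 4.4343] M [ 0.4485 -0.6808  0.7719]
delta tool [-0.0002  0.0008  0.    ]
```

Scaled: -0.001 m / 0.25 = -0.004, -0.0005 m / 0.25 = -0.002, -0.02 rad / 3.1416 = -0.0064.

Emit:
{"api": "send_path", "payload": {"steps": [{"rz":-0.0064, "aperture":0}, {"pos":[0, 0, -0.004], "aperture":0}, {"pos":[0, 0, -0.002], "aperture":0}, {"aperture":0}], "squeeze": 15}}

```text
clock: 23.35
position: [0.5867, -0.2493, 0.0952]
ee_rot: [-3.011, 0.894, -0.001]
force: [4.4, 3.2, 1.0]
width: 0.133
gripper_force: 14.8
```

```bash
python3 st.py
```

```text
t23.35 pos [ 0.5867 -0.2493  0.0952] yaw_y -123.1 tilt 0.0008 q [ 0.2     0.5827  0.1774  1.6935 -0.1276  0.8762 -1.7173] w0.133 gf14.8 F [4.3897 3.2034 1.0248] M [ 0.6522 -0.9263  0.1057]
```

Emit:
{"api": "send_path", "payload": {"steps": [{"aperture":0.3}, {"aperture":0.4}, {"aperture":0.4}, {"aperture":0.4}, {"pos":[0, 0, -0.08], "aperture":0.4}, {"pos":[0, 0, -0.2], "aperture":0.4}, {"pos":[0, 0, -0.2], "aperture":0.4}, {"pos":[0, 0.2, 0], "aperture":0.4}, {"pos":[0, 0.2, 0], "aperture":0.4}, {"pos":[0, 0.2, 0], "aperture":0.4}]}}

```text
clock: 24.35
position: [0.5033, -0.3766, 0.2159]
ee_rot: [3.011, -0.894, 0.001]
force: [0.9, -0.7, -0.3]
width: 0.396
gripper_force: 0.0
```

Emit:
{"api": "send_path", "payload": {"steps": [{"pos":[0, 0.2, 0], "aperture":0.4}, {"pos":[0, 0.2, 0], "aperture":0.4}, {"aperture":0.4}]}}

```text
clock: 24.65
position: [0.4421, -0.4671, 0.2156]
ee_rot: [3.001, -0.912, -0.004]
force: [0.6, -0.4, -0.7]
width: 0.399
gripper_force: 0.0
```

```bash
python3 st.py
python3 - <<'E'
from h import *
d=arm.get_image("top");s=arm.get_image("scene")
a=cv2.resize(d["image"][170:250,390:470],(400,400),interpolation=cv2.INTER_CUBIC)
b=cv2.resize(s["image"][130:210,315:395],(400,400),interpolation=cv2.INTER_CUBIC)
cv2.imwrite("pics/c6.png",np.hstack([a,b]))
for z in(.084,):
  for r in(-30,150):
    print(proj(d,[[.5865+.03*np.cos(np.radians(r)),-.2496+.03*np.sin(np.radians(r)),z+.0395]]))
print(proj(d,[[.5865,-.2496,.09]]))
E
```

```text
t24.65 pos [ 0.4421 -0.4671  0.2156] yaw_y -123.8 tilt 0.0058 q [ 0.5536  0.4761  0.2601  1.5557 -0.1245  1.1261 -1.3215] w0.399 gf0.0 F [ 0.5904 -0.3952 -0.6589] M [ 0.0346  0.0307 -0.0062]
[[441.1614 195.7434]]
[[427.5869 219.3186]]
[[430.4507 209.0105]]
```

View pics/c6.png

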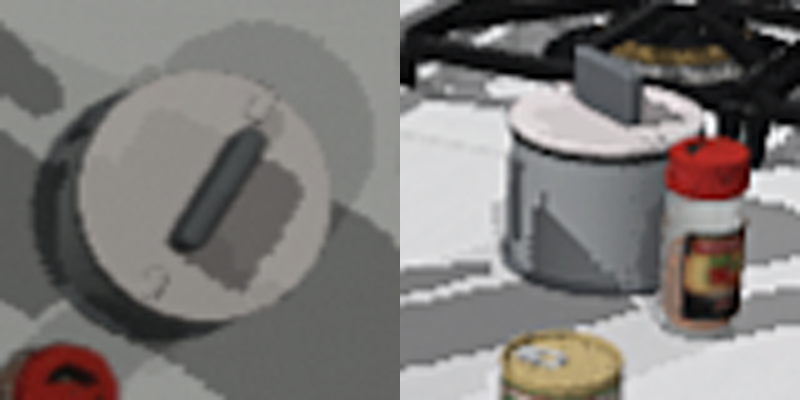

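The pictures show the lid level and centred on the bowl, with the seal reduced to a thin line. The bar runs at about -33°, at the stop, and the jar and tin are in place. I'm handing in.

```bash
python3 -c "
from cell import arm
print(arm.sign_off())"
```

```text
the job is handed in; nothing more can be done
None
```

The lemon is in the bowl, the bar-gripped lid is pressed down and twisted to its stop, and I handed the job in at about 25 s; the hand-in gave no verdict, but my last pictures showed the lid level and centred, with the jar and tin in place.

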